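# Load the cassette basket and hold it over the tissue processor

## Robot

A 6-joint arm with a two-finger parallel gripper is mounted at the origin on a cart in front of the work surface, level with it; the furniture and walls round the work are solid. World frame = base frame: x ahead of the robot, y to its left, z up, the work surface at z = 0. Lengths are in m, angles in rad, forces in N, time in s.
With the tool pointing down it reaches from about 0.425 to 0.95 m from the base axis. Payload 3.5 kg.
Tool frame: the origin (TCP) lies at the centre of the arm's flange, where the gripper is bolted on; the fingertips stand 173 mm ahead of it and the grasp point (between the pads) lies 155 mm ahead of it; z points along the fingers, y is the line along which they close (so a half turn about z gives the same grasp; the last joint's range is limited). The gripper opens to 85 mm and grips with 20 to 120 N. Pads are 22 mm wide; open, the fingers measure 114 mm over their backs; the gripper's body (76 mm by 85 mm) begins 54 mm behind the grasp point. The pads swing forward as they close: fully open they stand 13 mm farther back than shut.
Start: joints at [0.972, 0.286, 1.577, -0, 1.279, -0.15], TCP at [0.293, 0.608, 0.405] pointing down, gripper open.
Joint ranges: [-2.77, 2.77], [-0.9, 2.22], [0.21, 2.48], [-1.53, 4.67], [0.24, 2.81], [-2.84, 2.84]. Speed limits (rad/s): [2.79, 2.79, 3.14, 3.14, 3.14, 3.14].

## Interface

Orientations are given as a rotation vector (axis times angle).
In Python, from cell import status, imaging, env gives the robot as it stands. The module is installed in compiled form; this text tells all that it offers.
- The arm moves only by the tool drive_tool, never from a script. Its arguments are lists of equal length, an entry for each row: "hand": the opening, from -1 (shut) to 1 (fully open); "offset": the shift along the world's x, y, z in units of 25 mm (1.0 is 25 mm), a list of three; "angular": the turn, a rotation vector about the world's x, y, z in units of 5 degrees (1.0 is 5 degrees), a list of three. In form: {"hand": [hand, ...], "offset": [[dx, dy, dz], ...], "angular": [[wx, wy, wz], ...]}. A call has 1 to 12 rows; each row is the pose to reach, as a shift and turn from the pose commanded when the call began; what a row does not reach only later rows make up. A row lasts 1/12 s, in which the tool goes at most 41.7 mm and 7.16 degrees, less where a joint would pass 70% of its speed; a pose out of reach is approached as far as the arm can. A call with a gripper value outside its range is refused whole. The fingers move at their own pace and stop on an object; "grip_force" is the grip in N (left out, the last holds). Time passes only in rows, so rows that repeat a pose let the fingers close. It gives the time, the measured TCP pose, the force, the opening and the grip force at its end, in the units of the state.
- status.sense(): the state, without advancing time (a new reading comes with each control period).
- imaging.read_camera(name): name is "scene" or "top"; returns a dict with "frame" (400x640x3 uint8, blue, green, red), "range_z" (400x640 float32, m along the optical axis (not along the pixel's ray), 0 where there is no reading), "fovy" (degrees; the focal length in pixels is half the picture's height over the tangent of half this angle, whatever the lens; pixels are square), "cx", "cy" (the principal point, pixels), "R" (3x3) and "t" (3): a world point X has camera coordinates R X + t. Camera axes: x right, y down, z forward; pixel columns grow to the right and rows downward; lengths in m; the calibration is good to about 2 mm. A picture is of the moment at which its call begins.
- env.job_done(): hands the job in; it is judged then, once.
The state is a dict: "t": time; "joint_pos": joint angles; "joint_velocities": joint speeds; "joint_efforts": joint torques, N m; "tool_pos": TCP position; "eef_rot": TCP orientation; "wrist_force": force on the tool from outside, world axes, zero at the start; "moment": the same for the moment, N m; "opening": finger opening in m; "gripper_force": force on a finger pad.
Only numpy, scipy, OpenCV 4.12 (cv2) and the standard library are available. Lean on these libraries where they do the work, as an engineer would, in place of code of your own. Each camera call takes 0.05 s, during which the arm holds its last target. There are 200 camera calls.

## Task

The printer at the left has dropped two white tissue cassettes into its catch tray: put both into the wire basket while it stands on the worktop. Then take the basket by the black sleeve of its swing-up handle, carry it clear over the tops of the reagent bottles, and finish holding it level and still above the open chamber of the tissue processor, centred and squared up with the mouth so that it could be lowered straight in, about a finger's breadth (15 mm) above the rim. The basket must never touch the processor, the bottles stay where they stand, and the program ends while the robot is still holding the basket there.

Things in the scene. Friction and masses are not known exactly. Their poses are not given: they have to be found in the camera images.
- printer: white fixed cassette printer, its grey catch tray on the robot's side. Origin: centre of the tray's underside, on the worktop. Tray 108 (x) x 188 (y) mm outside, 100 x 180 inside, floor 3 mm thick, rims 13 mm high. The housing (168 mm wide, 124 high) begins 62 mm from the origin along +x, the outlet chute at 45 mm. Magazines on top, to 200 mm high; the cassettes in them are part of the printer
- cassette_a: white plastic tissue cassette lying flat in the catch tray, 40 (its x) x 28 (its y) x 8 mm high, 14 g; origin: centre of its underside. The tip of its -x end is a sloped label face; grip it across the 28 mm sides
- cassette_b: second cassette, same as cassette_a
- basket: open-topped steel wire basket, 72 (its x) x 92 (its y) x 46 mm high, walls and floor 2.5 mm, about 0.4 kg; 99 mm along y over the handle's pivots. Origin: centre of its underside. Its wire bail handle pivots on an axis along the basket's y, 38 mm above the origin, at the middle of the short ends; it hangs freely, so that the lifted basket levels itself
- bail (a joint): angle of the bail handle: 0 = folded down level toward the basket's +x side (as it starts, held by a stop), 1.57 = upright above the basket, stop at 1.9; moves easily, lightly damped
- sleeve: black grip sleeve of the bail, 14 mm diameter, 54 mm long, lying along the basket's y, 72 mm from the pivot axis; origin: its middle. It turns easily on the wire, so the handle can swing while the sleeve is held. Folded, it lies 38 mm above the worktop, 72 mm to the basket's +x side (29 mm clear of the wall). Its own orientation means nothing (it turns)
- processor: white fixed benchtop tissue processor, its lid standing open at the back (from 70 mm behind the origin, +x; top about 215 mm above the worktop). Origin: on the worktop under the centre of the chamber mouth. Housing from 105 mm in front of the origin (-x) to 66 mm behind it, 152 mm along y; the mouth's steel rim is 92 mm above the worktop
- chamber_mouth (a point): centre of the chamber's open mouth, in the plane of its rim, 92 mm above the worktop; the mouth is 100 (x) x 128 (y) mm, the chamber under it 77 mm deep. Axes as the processor's: x away from the robot, y along the longer side of the mouth, z up
- bottle_tall: reagent bottle with screw cap, 62 mm diameter, 128 mm high, loose, between basket and processor; origin: centre of its underside
- bottle_brown: brown reagent bottle with screw cap, 58 mm diameter, 118 mm high, loose, in the same row; origin: centre of its underside
- dropper_bottle: small brown dropper bottle, 38 mm diameter, 94 mm high, loose, in the same row; origin: centre of its underside
Not all that is in view belongs to the job. Leave any pink look-alike of the cassette_b alone.

How it is judged:
By the outcome, as a careful person would: the job done as asked, in the order asked, and still so for the second after the job is handed in, while the arm keeps its last pose, push and grip.
It also fails if it takes over 72 s, if anything falls off the work surface, if the arm or the gripper's body presses on something with over 40 N, if the wrist force passes 120 N, or if a joint passes its speed limit or range.

## Working session

There is one attempt and no reset: what is moved stays moved. The work goes in short steps, Python scripts to look and compute and a tool call to move; the robot and the scene stay as the last step left them, time stands still between calls to the robot, and variables do not carry over. Pictures are saved under pics/ and viewed, at most 10 in all, crops included, and the job is handed in when it is done.

Besides the shell and the picture viewer there is one more tool, called after ">>>" as a command line: name --argument value ..., lists and objects as JSON in quotes. drive_tool: Moves the arm, as the interface text tells. Its arguments: {"type":"object","properties":{"hand":{"type":"array"},"offset":{"type":"array"},"angular":{"type":"array"},"grip_force":{"type":"number"}},"required":["hand","offset","angular"]}

```bash
mkdir -p pics; cat > h.py <<'E'
import numpy as np, cv2
from cell import status, imaging, env
def cam(n):
    c=imaging.read_camera(n); c['f']=200/np.tan(np.radians(c['fovy'])/2); c['R']=np.array(c['R']);c['t']=np.array(c['t']);return c
def ray(c,u,v,z):
    d=c['R'].T@np.array([(u-c['cx'])/c['f'],(v-c['cy'])/c['f'],1]); o=-c['R'].T@c['t']
    return o+d*(z-o[2])/d[2]
def cloud(c):
    v,u=np.mgrid[0:400,0:640]; Z=c['range_z']
    P=np.stack([(u-c['cx'])/c['f']*Z,(v-c['cy'])/c['f']*Z,Z],-1)
    return (P-c['t'])@c['R']
def proj(c,X):
    p=c['R']@np.array(X)+c['t'];return p[:2]/p[2]*c['f']+[c['cx'],c['cy']]
E
python3 - <<'E'
from h import *
s=status.sense();print({k:np.round(v,3) for k,v in s.items()})
for n in('scene','top'):
    c=cam(n);cv2.imwrite(f'pics/{n}0.png',c['frame']);print(n,c['f'],-c['R'].T@c['t'],c['R'].round(2).tolist())
E
```

```text
{'t': np.float64(0.0), 'joint_pos': array([ 0.972,  0.287,  1.578,  0.   ,  1.279, -0.15 ]), 'joint_velocities': array([ 0.   ,  0.001, -0.001,  0.   , -0.   ,  0.002]), 'joint_efforts': array([ 1.0000e-03, -4.0598e+01, -2.9262e+01, -0.0000e+00,  6.0000e-03,
       -0.0000e+00]), 'tool_pos': array([0.293, 0.608, 0.403]), 'eef_rot': array([-6.990e-01, -3.062e+00,  3.000e-03]), 'wrist_force': array([-0.733,  0.862, -0.071]), 'moment': array([ 0.009,  0.025, -0.031]), 'gripper_force': np.float64(0.0), 'opening': np.float64(0.085)}
scene 510.6042834249122 [-0.14856455 -0.4953329   0.66962798] [[0.61, -0.8, 0.01], [-0.42, -0.34, -0.84], [0.67, 0.5, -0.54]]
top 456.9648672334689 [0.44105907 0.05040655 1.01229549] [[0.02, -1.0, 0.02], [-0.99, -0.02, -0.11], [0.11, -0.02, -0.99]]
```

View pics/top0.png

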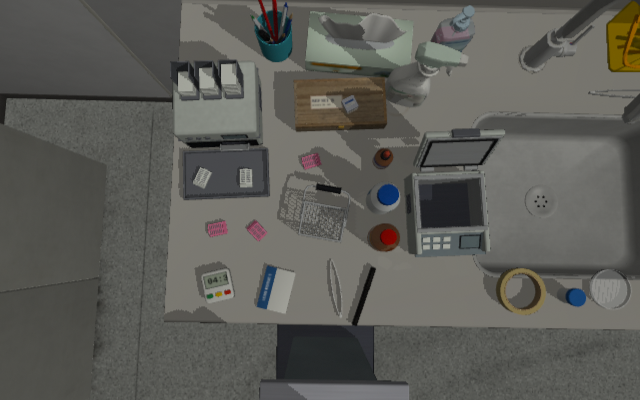

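View pics/scene0.png

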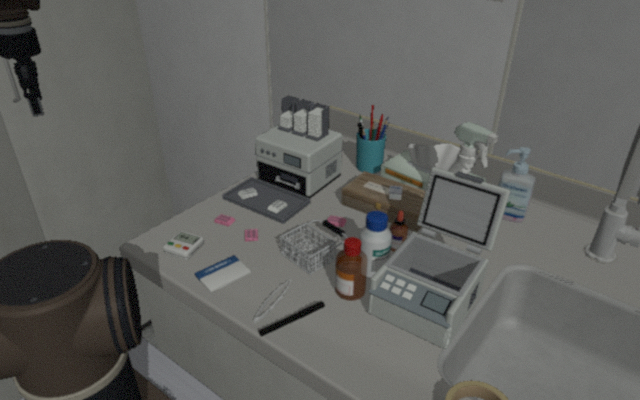

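Top view: candidates for the cassettes are the white ones in the tray at (202,178) and (246,178), pink ones at (311,160), (217,228) and (257,230), the white bits on the board at (323,102) and (349,103), and the ones in the magazines at (185–230,78). By the description I choose the two in the tray. The basket is at (315,213) with its sleeve at (328,188), the bottles at (385,158), (387,196) and (386,237), and the mouth at about (450,203).

```bash
python3 - <<'E'
from h import *
c=cam('top');im=c['frame'];P=cloud(c)
a=cv2.resize(im[140:205,175:275],None,fx=4,fy=4,interpolation=cv2.INTER_CUBIC)
b=cv2.resize(im[175:250,270:360],None,fx=4.4,fy=4.4,interpolation=cv2.INTER_CUBIC)
H=np.zeros((340,800,3),np.uint8);H[:260,:400]=a;H[:330,402:798]=b[:330,:396];cv2.imwrite('pics/crop1.png',H)
g=im.astype(int);
def rects(mask,z,amin=40):
    n,l,st,ce=cv2.connectedComponentsWithStats(mask.astype(np.uint8))
    for i in range(1,n):
        if st[i,4]<amin: continue
        v,u=np.nonzero(l==i);W=np.array([ray(c,x,y,z)[:2] for x,y in zip(u,v)])
        r=cv2.minAreaRect((W*1000).astype(np.float32));print(ce[i].round(1),st[i,4],'cen',W.mean(0).round(4),'rect',np.round(r[0],1),np.round(r[1],1),round(r[2],1),'zmed',np.nanmedian(P[l==i][:,2]).round(4))
m=np.zeros((400,640),bool);m[150:200,184:268]=1
print('cass');rects(m&(g.min(2)>120),.011)
print('tray');rects(m*0+((np.abs(g-np.median(g[160:195,215:235].reshape(-1,3),0)).max(2)<25)&(np.mgrid[0:400,0:640][1]<275)&(np.mgrid[0:400,0:640][0]>140)&(np.mgrid[0:400,0:640][0]<205)&(np.mgrid[0:400,0:640][1]>175)),.008,300)
m[:]=0;m[178:200,305:350]=1
print('sleeve');rects(m&(g.max(2)<50),.042)
m[:]=0;m[175:245,275:355]=1
print('basket heights');
for lo,hi in((.03,.06),):
    k=m&(P[...,2]>lo)&(P[...,2]<hi);W=P[k][:,:2];print(k.sum());r=cv2.minAreaRect((W*1000).astype(np.float32));print(r)
    cv2.imwrite('/tmp/k.png',k*255)
# processor mouth: dark low region
m[:]=0;m[150:260,405:500]=1
k=m&(P[...,2]>.08)&(P[...,2]<.1);W=P[k][:,:2];print('proc top',k.sum(),cv2.minAreaRect((W*1000).astype(np.float32)))
k=m&(P[...,2]<.075)&(P[...,2]>-.05)&(np.mgrid[0:400,0:640][1]>415)&(np.mgrid[0:400,0:640][1]<487)&(np.mgrid[0:400,0:640][0]<235);
n,l,st,ce=cv2.connectedComponentsWithStats(k.astype(np.uint8));print(st,ce.round(1))
for q in((385,158),(387,196),(386,237)):
    z=P[q[1]-3:q[1]+4,q[0]-3:q[0]+4].reshape(-1,3);print(q,np.median(z,0).round(3))
E
```

```text
cass
[202.  177.2] 184 cen [0.586  0.2986] rect [586.2 298.8] [27.8 38.3] 66.4 zmed 0.0109
[245.7 177.7] 178 cen [0.5872 0.2026] rect [587.7 203. ] [38.3 24.3] 2.1 zmed 0.011
tray
[223.7 171.1] 4176 cen [0.6014 0.2522] rect [603.5 253.1] [124.9 200.6] 3.9 zmed 0.0037
sleeve
[328.2 188.4] 141 cen [0.5636 0.0209] rect [564.   21.1] [52.8 12.7] 80.9 zmed 0.0441
basket heights
593
((514.8123168945312, 29.415111541748047), (100.81694030761719, 115.49896240234375), 81.00350952148438)
proc top 2517 ((527.8153076171875, -226.64349365234375), (186.26107788085938, 153.16607666015625), 3.4654128551483154)
[[     0      0    640    400 253062]
 [   416    150      2      4      5]
 [   416    167      4      6     22]
 [   430    166     40      6    159]
 [   418    179     62     49   2752]] [[318.  199.5]
 [416.2 151.2]
 [417.4 169.3]
 [448.4 168.5]
 [448.6 202.8]]
(385, 158) [ 0.627 -0.096  0.072]
(387, 196) [ 0.54  -0.091  0.128]
(386, 237) [ 0.461 -0.092  0.118][ WARN:0@2.277] global loadsave.cpp:1063 imwrite_ Unsupported depth image for selected encoder is fallbacked to CV_8U.
```

View pics/crop1.png

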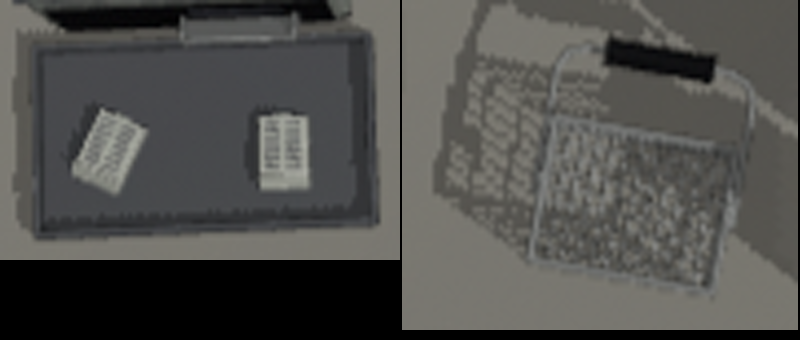

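The crop confirms two white cassettes in the grey tray, the left one tilted about −24° and the right one nearly along x. It also shows the basket rim corners and the black sleeve on the far side.

```bash
python3 - <<'E'
from h import *
c=cam('top');im=c['frame'];P=cloud(c)
cr=[(304.8,202.7),(346.8,208.6),(341.1,240.9),(299.5,234.1)]
W=np.array([ray(c,u,v,.045)[:2] for u,v in cr]);print(W.round(4),'cen',W.mean(0).round(4))
e=lambda a,b:(np.linalg.norm(W[a]-W[b]).round(4),np.degrees(np.arctan2(*(W[a]-W[b])[::-1])).round(1));print(e(0,1),e(3,2),e(0,3),e(1,2))
print('b',ray(c,246.2,177.2,.011),'sleeve',ray(c,328.2,188.4,.043))
# mouth
from numpy.linalg import lstsq
Z=P[...,2]
v,u=np.mgrid[0:400,0:640]
k=((Z<.088)&(u>411)&(u<491)&(v>173)&(v<232)).astype(np.uint8)
n,l,st,ce=cv2.connectedComponentsWithStats(k);i=1+np.argmax(st[1:,4]);print(st[i])
cnt=cv2.findContours((l==i).astype(np.uint8),0,1)[0][0]
Q=np.array([ray(c,x,y,.092)[:2]*1000 for x,y in cnt[:,0]],np.float32);print(cv2.minAreaRect(Q),Q.mean(0))
s=cam('scene');cv2.imwrite('pics/s.png',s['frame'])
crop=cv2.resize(im[125:260,400:505],None,fx=4.2,fy=4.2,interpolation=cv2.INTER_CUBIC);cv2.imwrite('pics/proc.png',crop)
E
```

```text
[[ 0.5315  0.0702]
 [ 0.5209 -0.0193]
 [ 0.4523 -0.0083]
 [ 0.4648  0.0797]] cen [0.4924 0.0306]
(np.float64(0.0901), np.float64(83.2)) (np.float64(0.0889), np.float64(81.9)) (np.float64(0.0674), np.float64(-8.1)) (np.float64(0.0694), np.float64(-9.2))
b [0.58834525 0.20150755 0.011     ] sleeve [0.56350177 0.02095266 0.043     ]
[ 418  177   65   51 2926]
((535.173095703125, -225.8819122314453), (99.03231048583984, 126.55490112304688), 3.6241726875305176) [ 534.69446 -225.9315 ]
```

View pics/proc.png

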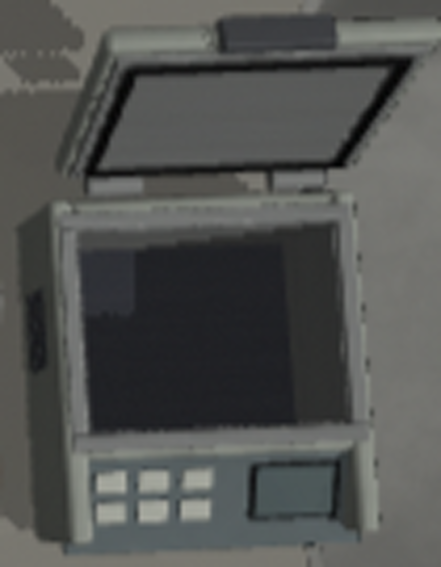

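Mouth centre is (0.535, −0.226) with yaw 3.6°. The basket is at (0.4924, 0.0306) with yaw about −8.3°, and the sleeve at (0.5635, 0.021). I'm moving to cassette_a first.

>>> drive_tool --hand '[0.06, 0.06, 0.06, 0.06, 0.06, 0.06, 0.06, 0.06, 0.06, 0.06, 0.06, 0.06]' --offset '[[11.74, -12.36, -2], [11.74, -12.36, -2], [11.74, -12.36, -2], [11.74, -12.36, -2], [11.74, -12.36, -2], [11.74, -12.36, -2], [11.74, -12.36, -2], [11.74, -12.36, -2], [11.74, -12.36, -2], [11.74, -12.36, -2], [11.74, -12.36, -2], [11.74, -12.36, -2]]' --angular '[[0, 0, 0.42], [0, 0, 0.42], [0, 0, 0.42], [0, 0, 0.42], [0, 0, 0.42], [0, 0, 0.42], [0, 0, 0.42], [0, 0, 0.42], [0, 0, 0.42], [0, 0, 0.42], [0, 0, 0.42], [0, 0, 0.42]]' --grip_force 30

```text
t: 1.25
tool_pos: [0.5884, 0.2962, 0.3538]
eef_rot: [-0.65, -3.073, 0.002]
wrist_force: [0.1, -0.3, -0.5]
opening: 0.0455
gripper_force: 0.0
```

>>> drive_tool --hand '[0.06, 0.06, 0.06, 0.06, 0.06, 0.06]' --offset '[[0, 0, -1.5], [0, 0, -3], [0, 0, -4.5], [0, 0, -5.2], [0, 0, -5.2], [0, 0, -5.2]]' --angular '[[0, 0, 0], [0, 0, 0], [0, 0, 0], [0, 0, 0], [0, 0, 0], [0, 0, 0]]'

```text
t: 1.75
tool_pos: [0.5853, 0.3002, 0.2238]
eef_rot: [-0.64, -3.073, 0.002]
wrist_force: [0.7, -0.2, 0.4]
opening: 0.045
gripper_force: 0.0
```

```bash
python3 - <<'E'
from h import *
print(status.sense()['tool_pos'])
c=cam('top');im=c['frame']
# tray rim: strong edges; grey profile along row at z rim
for v in (170,185):
    print([(u,int(im[v,u].mean())) for u in range(256,276)])
for u in(262,265,268,270): print(u,ray(c,u,180,.016).round(4),ray(c,u,180,.003).round(4))
print([ (u,int(im[180,u].mean())) for u in range(178,192)]);print(ray(c,185,180,.016).round(4))
s=cam('scene');p=proj(s,[.5865,.299,.01]).astype(int);print(p)
cv2.imwrite('pics/a1.png',np.hstack([cv2.resize(s['frame'][p[1]-60:p[1]+40,p[0]-50:p[0]+50],(400,400)),cv2.resize(im[130:230,160:260],(400,400))]))
E
```

```text
[0.58529322 0.30015863 0.22379871]
[(256, 87), (257, 87), (258, 88), (259, 87), (260, 88), (261, 88), (262, 88), (263, 66), (264, 63), (265, 63), (266, 56), (267, 83), (268, 72), (269, 131), (270, 138), (271, 138), (272, 138), (273, 138), (274, 138), (275, 137)]
[(256, 87), (257, 88), (258, 87), (259, 87), (260, 87), (261, 88), (262, 87), (263, 87), (264, 67), (265, 63), (266, 63), (267, 69), (268, 89), (269, 87), (270, 132), (271, 138), (272, 137), (273, 138), (274, 138), (275, 137)]
262 [0.5822 0.1659 0.016 ] [0.584  0.1674 0.003 ]
265 [0.5824 0.1593 0.016 ] [0.5842 0.1608 0.003 ]
268 [0.5825 0.1528 0.016 ] [0.5843 0.1541 0.003 ]
270 [0.5826 0.1484 0.016 ] [0.5845 0.1497 0.003 ]
[(178, 28), (179, 33), (180, 55), (181, 59), (182, 60), (183, 57), (184, 26), (185, 36), (186, 58), (187, 61), (188, 61), (189, 62), (190, 51), (191, 36)]
[0.5783 0.3341 0.016 ]
[246 192]
```

View pics/a1.png

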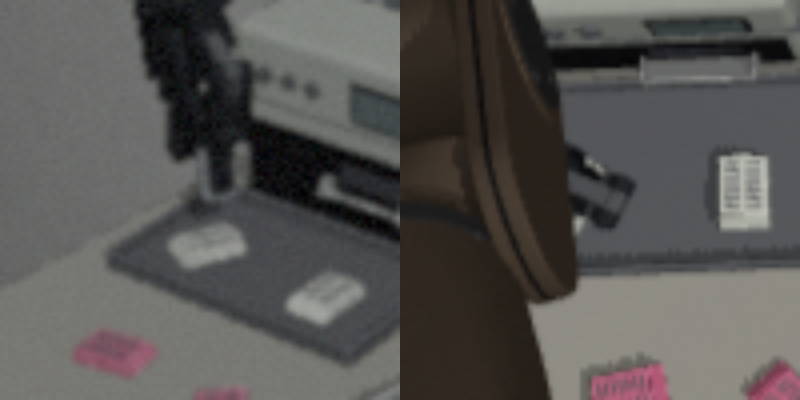

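```bash
python3 - <<'E'
from h import *
c=cam('top');im=cv2.imread('pics/top0.png')
for v in (165,172,178,184): print(v,[(u,int(im[v,u].mean())) for u in range(180,196)])
for u in (184,186,188): print(u,ray(c,u,178,.013).round(4),ray(c,u,178,.003).round(4))
for v in (172,178,184): print(v,[int(x) for x in im[v,190:216].mean(1)])
# a refined: largest rect fit with lower threshold
g=im.astype(int).min(2);m=np.zeros_like(g,np.uint8);m[160:195,188:218]=g[160:195,188:218]>110
v,u=np.nonzero(m);W=np.array([ray(c,x,y,.010)[:2]*1000 for x,y in zip(u,v)],np.float32);print(cv2.minAreaRect(W),W.mean(0))
E
```

```text
165 [(180, 86), (181, 86), (182, 67), (183, 71), (184, 61), (185, 54), (186, 71), (187, 74), (188, 73), (189, 74), (190, 73), (191, 73), (192, 73), (193, 73), (194, 73), (195, 73)]
172 [(180, 86), (181, 86), (182, 87), (183, 71), (184, 63), (185, 53), (186, 71), (187, 73), (188, 74), (189, 73), (190, 73), (191, 73), (192, 73), (193, 62), (194, 71), (195, 56)]
178 [(180, 86), (181, 86), (182, 86), (183, 69), (184, 64), (185, 49), (186, 69), (187, 73), (188, 72), (189, 72), (190, 61), (191, 71), (192, 55), (193, 51), (194, 57), (195, 143)]
184 [(180, 86), (181, 85), (182, 86), (183, 83), (184, 75), (185, 51), (186, 69), (187, 72), (188, 73), (189, 72), (190, 72), (191, 73), (192, 73), (193, 88), (194, 89), (195, 114)]
184 [0.5831 0.3374 0.013 ] [0.5845 0.3402 0.003 ]
186 [0.5832 0.333  0.013 ] [0.5846 0.3358 0.003 ]
188 [0.5833 0.3286 0.013 ] [0.5847 0.3314 0.003 ]
172 [73, 73, 73, 62, 71, 56, 52, 76, 136, 117, 124, 139, 138, 145, 146, 133, 127, 114, 122, 150, 138, 114, 79, 73, 72, 74]
178 [61, 71, 55, 51, 57, 143, 139, 127, 114, 111, 147, 158, 141, 125, 113, 124, 144, 160, 142, 92, 74, 73, 74, 73, 74, 73]
184 [72, 73, 73, 88, 89, 114, 135, 131, 130, 128, 135, 123, 138, 131, 142, 149, 98, 75, 72, 73, 73, 74, 73, 74, 74, 74]
((586.4258422851562, 298.9644775390625), (27.89906883239746, 40.29345703125), 66.37783813476562) [586.18463 298.92783]
```

>>> drive_tool --hand '[-0.15, -0.15, -0.15, -0.15, -0.15, -0.15]' --offset '[[0.04, -0.05, 0], [0.04, -0.05, -0.4], [0.04, -0.05, -0.8], [0.04, -0.05, -1.1], [0.04, -0.05, -1.1], [0.04, -0.05, -1.1]]' --angular '[[0, 0, 0], [0, 0, 0], [0, 0, 0], [0, 0, 0], [0, 0, 0], [0, 0, 0]]'

```text
t: 2.4
tool_pos: [0.5868, 0.2977, 0.1956]
eef_rot: [-0.643, -3.073, 0.002]
wrist_force: [0.4, -0.4, 0.2]
opening: 0.0363
gripper_force: 0.0
```

>>> drive_tool --hand '[-0.15, -0.15, -0.15, -0.15, -1, -1, -1, -1, -1, -1]' --offset '[[0, 0.03, -0.2], [0, 0.03, -0.4], [0, 0.03, -0.6], [0, 0.03, -0.7], [0, 0.03, -0.7], [0, 0.03, -0.7], [0, 0.03, -0.7], [0, 0.03, -0.7], [0, 0.03, -0.7], [0, 0.03, -0.7]]' --angular '[[0, 0, 0], [0, 0, 0], [0, 0, 0], [0, 0, 0], [0, 0, 0], [0, 0, 0], [0, 0, 0], [0, 0, 0], [0, 0, 0], [0, 0, 0]]' --grip_force 30

```text
t: 3.23
tool_pos: [0.5874, 0.2987, 0.1799]
eef_rot: [0.643, 3.075, 0.0]
wrist_force: [-0.9, 0.1, -0.2]
opening: 0.0269
gripper_force: 30.5
```

>>> drive_tool --hand '[-1, -1, -1, -1, -1, -1]' --offset '[[0, 0, 0.5], [0, 0, 1.5], [0, 0, 2.5], [0, 0, 3], [0, 0, 3], [0, 0, 3]]' --angular '[[0, 0, 0], [0, 0, 0], [0, 0, 0], [0, 0, 0], [0, 0, 0], [0, 0, 0]]'

```text
t: 3.73
tool_pos: [0.5875, 0.2988, 0.256]
eef_rot: [0.642, 3.073, 0.002]
wrist_force: [0.6, 0.7, -0.3]
opening: 0.0274
gripper_force: 30.5
```

>>> drive_tool --hand '[-1, -1, -1, -1, -1, -1, -1, -1, -1, -1, -1, -1]' --offset '[[-0.4, -1, 0], [-0.8, -2.1, 0], [-1.2, -3.2, 0], [-1.6, -4.3, 0], [-2.0, -5.4, 0], [-2.4, -6.5, 0], [-2.8, -7.6, 0], [-3.2, -8.7, 0], [-3.5, -9.4, 0], [-3.68, -9.9, 0], [-3.68, -9.9, 0], [-3.68, -9.9, 0]]' --angular '[[0, 0, -1.4], [0, 0, -2.8], [0, 0, -4.2], [0, 0, -5.6], [0, 0, -7.0], [0, 0, -8.4], [0, 0, -9.8], [0, 0, -11.2], [0, 0, -12.6], [0, 0, -14.0], [0, 0, -14.96], [0, 0, -14.96]]'

```text
t: 4.73
tool_pos: [0.4942, 0.0504, 0.2529]
eef_rot: [-2.38, -2.047, 0.004]
wrist_force: [-0.5, -0.2, 0.7]
opening: 0.0267
gripper_force: 30.5
```

```bash
python3 - <<'E'
from h import *
print(status.sense()['tool_pos'],status.sense()['eef_rot'],status.sense()['opening'])
c=cam('top');s=cam('scene')
q=proj(c,[.4924,.0306,.046]).astype(int);p=proj(s,[.4924,.0306,.05]).astype(int);print(q,p)
cv2.imwrite('pics/a2.png',np.hstack([cv2.resize(s['frame'][p[1]-60:p[1]+40,p[0]-50:p[0]+50],(400,400),interpolation=cv2.INTER_CUBIC),cv2.resize(c['frame'][q[1]-50:q[1]+50,q[0]-50:q[0]+50],(400,400),interpolation=cv2.INTER_CUBIC)]))
E
```

```text
[0.49423555 0.05040587 0.25286509] [-2.37962789 -2.04686072  0.00400624] 0.02670907854462616
[323 221] [307 237]
```

View pics/a2.png

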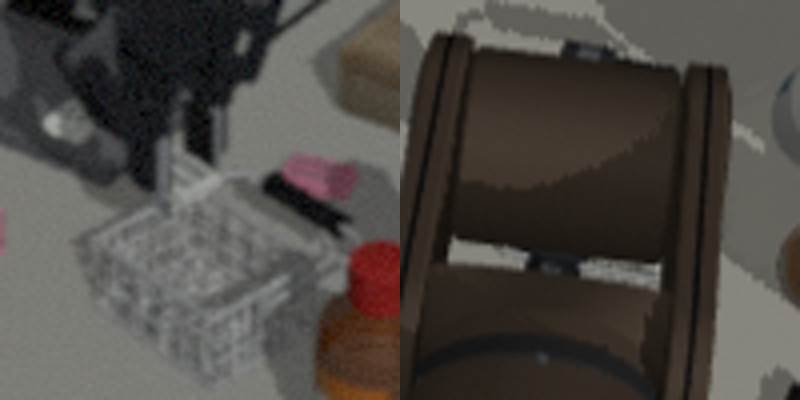

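The scene crop shows cassette_a between the fingers above the basket's far-left part, with the sleeve clear on the far side. Descending.

>>> drive_tool --hand '[-1, -1, -1, -1, -1, -1, -1, -1]' --offset '[[0.05, 0.04, -0.4], [0.05, 0.04, -0.9], [0.05, 0.04, -1.4], [0.05, 0.04, -1.8], [0.05, 0.04, -2.2], [0.05, 0.04, -2.6], [0.05, 0.04, -2.8], [0.05, 0.04, -2.8]]' --angular '[[0, 0, 0], [0, 0, 0], [0, 0, 0], [0, 0, 0], [0, 0, 0], [0, 0, 0], [0, 0, 0], [0, 0, 0]]'

```text
t: 5.5
tool_pos: [0.496, 0.0523, 0.1831]
eef_rot: [-2.376, -2.052, 0.003]
wrist_force: [0.3, 0.6, -0.7]
opening: 0.0269
gripper_force: 30.5
```

>>> drive_tool --hand '[-0.2, -0.2, -0.2, -0.2, -0.2, -0.2, -0.2, -0.2, -0.2, -0.2]' --offset '[[0, 0, 0], [0, 0, 0], [0, 0, 0], [0, 0, 0.5], [0, 0, 1], [0, 0, 2], [0, 0, 3], [0, 0, 3.5], [0, 0, 3.5], [0, 0, 3.5]]' --angular '[[0, 0, 0], [0, 0, 0], [0, 0, 0], [0, 0, 0], [0, 0, 0], [0, 0, 0], [0, 0, 0], [0, 0, 0], [0, 0, 0], [0, 0, 0]]'

```text
t: 6.33
tool_pos: [0.4968, 0.0521, 0.2733]
eef_rot: [2.377, 2.051, 0.003]
wrist_force: [-0.3, -0.1, -0.1]
opening: 0.034
gripper_force: 0.0
```

>>> drive_tool --hand '[-0.06, -0.06, -0.06, -0.06, -0.06, -0.06, -0.06, -0.06, -0.06, -0.06, -0.06, -0.06]' --offset '[[0.4, 0.6, 0], [0.8, 1.2, 0], [1.2, 1.8, 0], [1.6, 2.5, 0], [2.0, 3.2, 0], [2.4, 3.9, 0], [2.8, 4.6, 0], [3.2, 5.3, 0], [3.5, 5.8, 0], [3.65, 6.0, 0], [3.65, 6.0, 0], [3.65, 6.0, 0]]' --angular '[[0, 0, 1.4], [0, 0, 2.8], [0, 0, 4.2], [0, 0, 5.6], [0, 0, 7.0], [0, 0, 8.4], [0, 0, 9.8], [0, 0, 11.2], [0, 0, 12.6], [0, 0, 14.0], [0, 0, 15.4], [0, 0, 16.1]]'

```text
t: 7.33
tool_pos: [0.5874, 0.2026, 0.2698]
eef_rot: [-0.479, -3.101, 0.002]
wrist_force: [-0.4, 0.7, -0.4]
opening: 0.0396
gripper_force: 0.0
```

>>> drive_tool --hand '[-0.06, -0.06, -0.06, -0.06, -0.06, -0.06, -0.06]' --offset '[[0, 0, -0.5], [0, 0, -1], [0, 0, -1.5], [0, 0, -2], [0, 0, -2.5], [0, 0, -2.5], [0, 0, -2.5]]' --angular '[[0, 0, 1.3], [0, 0, 2.6], [0, 0, 4], [0, 0, 4], [0, 0, 4], [0, 0, 4], [0, 0, 4]]'

```text
t: 7.92
tool_pos: [0.5873, 0.202, 0.2079]
eef_rot: [0.054, -3.138, 0.001]
wrist_force: [0.2, 0.7, -0.6]
opening: 0.0403
gripper_force: 0.0
```

```bash
python3 - <<'E'
from h import *
c=cam('top');s=cam('scene')
q=proj(c,[.4924,.0306,.046]).astype(int);p=proj(s,[.588,.202,.01]).astype(int)
r=status.sense()['eef_rot'];print(2*np.degrees(np.arctan2(r[1],r[0]))-90, status.sense()['tool_pos'])
cv2.imwrite('pics/b1.png',np.hstack([cv2.resize(s['frame'][p[1]-60:p[1]+40,p[0]-50:p[0]+50],(400,400),interpolation=cv2.INTER_CUBIC),cv2.resize(c['frame'][q[1]-50:q[1]+50,q[0]-50:q[0]+50],(400,400),interpolation=cv2.INTER_CUBIC)]))
E
```

```text
92.02630044684881 [0.58811868 0.20221237 0.21005178]
```

View pics/b1.png

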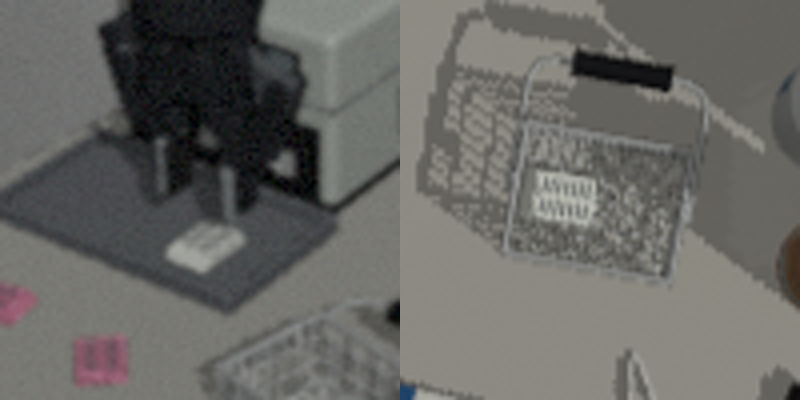

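The crop shows cassette_a flat in the left half of the basket at (565,197). The gripper is straddling cassette_b, so I'm descending and closing.

>>> drive_tool --hand '[-0.1, -0.1, -0.1, -0.1, -0.1, -1, -1, -1, -1, -1, -1, -1]' --offset '[[0, 0, -0.3], [0, 0, -0.6], [0, 0, -0.9], [0, 0, -1.15], [0, 0, -1.23], [0, 0, -1.23], [0, 0, -1.23], [0, 0, -1.23], [0, 0, -1.23], [0, 0, -1.23], [0, 0, -1.23], [0, 0, -1.23]]' --angular '[[0, 0, 0], [0, 0, 0], [0, 0, 0], [0, 0, 0], [0, 0, 0], [0, 0, 0], [0, 0, 0], [0, 0, 0], [0, 0, 0], [0, 0, 0], [0, 0, 0], [0, 0, 0]]'

```text
t: 9.02
tool_pos: [0.5879, 0.2022, 0.1792]
eef_rot: [-0.057, 3.141, 0.0]
wrist_force: [-0.5, -0.1, -0.1]
opening: 0.027
gripper_force: 31.6
```

>>> drive_tool --hand '[-1, -1, -1, -1, -1, -1]' --offset '[[0, 0, 0.5], [0, 0, 1.5], [0, 0, 2.5], [0, 0, 3], [0, 0, 3], [0, 0, 3]]' --angular '[[0, 0, 0], [0, 0, 0], [0, 0, 0], [0, 0, 0], [0, 0, 0], [0, 0, 0]]'

```text
t: 9.52
tool_pos: [0.588, 0.2022, 0.2551]
eef_rot: [-0.057, 3.139, 0.001]
wrist_force: [-0.5, 0.1, -0.3]
opening: 0.0269
gripper_force: 31.7
```

>>> drive_tool --hand '[-1, -1, -1, -1, -1, -1, -1, -1, -1, -1, -1, -1]' --offset '[[-0.4, -0.7, 0], [-0.8, -1.4, 0], [-1.2, -2.2, 0], [-1.6, -3.0, 0], [-2.0, -3.8, 0], [-2.4, -4.6, 0], [-2.8, -5.4, 0], [-3.2, -6.2, 0], [-3.6, -7.0, 0], [-3.95, -7.74, 0], [-3.95, -7.74, 0], [-3.95, -7.74, 0]]' --angular '[[0, 0, -1.4], [0, 0, -2.8], [0, 0, -4.2], [0, 0, -5.6], [0, 0, -7.0], [0, 0, -8.4], [0, 0, -9.8], [0, 0, -11.2], [0, 0, -12.6], [0, 0, -14.0], [0, 0, -15.4], [0, 0, -16.1]]'

```text
t: 10.52
tool_pos: [0.4877, 0.0078, 0.2519]
eef_rot: [-1.993, -2.424, 0.003]
wrist_force: [0.7, 0.3, -1.1]
opening: 0.0267
gripper_force: 31.7
```

>>> drive_tool --hand '[-1, -1, -1, -1, -1, -1]' --offset '[[0, 0, 0], [0, 0, 0], [0, 0, 0], [0, 0, 0], [0, 0, 0], [0, 0, 0]]' --angular '[[0, 0, -1.4], [0, 0, -2.8], [0, 0, -4], [0, 0, -4], [0, 0, -4], [0, 0, -4]]'

```text
t: 11.02
tool_pos: [0.4887, 0.0087, 0.253]
eef_rot: [-2.375, -2.054, 0.002]
wrist_force: [0.5, 0.1, -0.8]
opening: 0.0268
gripper_force: 31.7
```

>>> drive_tool --hand '[-1, -1, -1, -1, -1, -1, -1, -1, -1]' --offset '[[0.02, 0, -0.4], [0.02, 0, -0.9], [0.02, 0, -1.4], [0.02, 0, -1.8], [0.02, 0, -2.2], [0.02, 0, -2.6], [0.02, 0, -2.8], [0.02, 0, -2.8], [0.02, 0, -2.8]]' --angular '[[0, 0, 0], [0, 0, 0], [0, 0, 0], [0, 0, 0], [0, 0, 0], [0, 0, 0], [0, 0, 0], [0, 0, 0], [0, 0, 0]]'

```text
t: 11.77
tool_pos: [0.489, 0.0089, 0.1829]
eef_rot: [-2.376, -2.052, 0.002]
wrist_force: [0.5, 1.8, -0.5]
opening: 0.0268
gripper_force: 45.3
```

>>> drive_tool --hand '[-0.2, -0.2, -0.2, -0.2, -0.2, -0.2, -0.2, -0.2, -0.2, -0.2]' --offset '[[0, 0, 0], [0, 0, 0], [0, 0, 0], [0, 0, 0.5], [0, 0, 1], [0, 0, 2], [0, 0, 3], [0, 0, 3.5], [0, 0, 3.5], [0, 0, 3.5]]' --angular '[[0, 0, 0], [0, 0, 0], [0, 0, 0], [0, 0, 0], [0, 0, 0], [0, 0, 0], [0, 0, 0], [0, 0, 0], [0, 0, 0], [0, 0, 0]]'

```text
t: 12.6
tool_pos: [0.4897, 0.0085, 0.2723]
eef_rot: [2.377, 2.051, 0.002]
wrist_force: [-1.0, -0.3, -0.1]
opening: 0.0339
gripper_force: 0.0
```

>>> drive_tool --hand '[-0.3, -0.3, -0.3, -0.3, -0.3, -0.3]' --offset '[[0.5, 1.5, 0], [1, 3, 0], [1.5, 4.5, 0], [2, 6, 0], [2, 6, 0], [2, 6, 0]]' --angular '[[0, 0, 0], [0, 0, 0], [0, 0, 0], [0, 0, 0], [0, 0, 0], [0, 0, 0]]'

```text
t: 13.1
tool_pos: [0.5392, 0.1603, 0.2694]
eef_rot: [-2.373, -2.056, 0.005]
wrist_force: [0.9, -0.7, -0.3]
opening: 0.0297
gripper_force: 0.0
```

```bash
python3 - <<'E'
from h import *
c=cam('top');s=cam('scene');im=c['frame']
r=status.sense()['eef_rot'];print(2*np.degrees(np.arctan2(r[1],r[0]))-90, status.sense()['tool_pos'])
a=cv2.resize(im[170:250,280:360],(560,560),interpolation=cv2.INTER_CUBIC);cv2.imwrite('pics/b2.png',a)
m=np.zeros((400,640),np.uint8);m[180:200,310:345]=im[180:200,310:345].max(2)<50
v,u=np.nonzero(m);W=np.array([ray(c,x,y,.043)[:2]*1000 for x,y in zip(u,v)],np.float32);print(len(u),cv2.minAreaRect(W),W.mean(0))
E
```

```text
-368.39065396016906 [0.53887343 0.15841814 0.26967592]
139 ((563.4701538085938, 20.148202896118164), (52.06100845336914, 12.364358901977539), 81.21476745605469) [563.3148    20.099464]
```

View pics/b2.png

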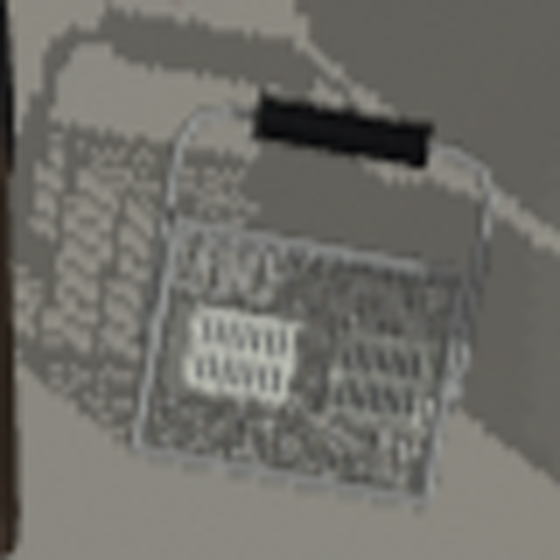

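Both cassettes lie flat in the basket, one at (242,353) and one in shade at (380,375). The sleeve is unchanged at (0.5633, 0.0205). Going to the sleeve.

>>> drive_tool --hand '[-0.3, -0.3, -0.3, -0.3, -0.3, -0.3, -0.3, -0.3]' --offset '[[0.3, -1.4, 0], [0.5, -2.8, 0], [0.8, -4.2, 0], [0.97, -5.53, 0], [0.97, -5.53, 0], [0.97, -5.53, -0.8], [0.97, -5.53, -1], [0.97, -5.53, -1]]' --angular '[[0, 0, 0], [0, 0, 0], [0, 0, 0], [0, 0, 0], [0, 0, 0], [0, 0, 0], [0, 0, 0], [0, 0, 0]]'

```text
t: 13.87
tool_pos: [0.5622, 0.0198, 0.2439]
eef_rot: [-2.377, -2.048, 0.006]
wrist_force: [-0.7, -0.4, -0.2]
opening: 0.0296
gripper_force: 0.0
```

>>> drive_tool --hand '[-0.3, -0.3, -0.3, -0.3, -0.3, -0.3]' --offset '[[0.04, 0.02, -0.5], [0.04, 0.02, -1], [0.04, 0.02, -1.5], [0.04, 0.02, -1.9], [0.04, 0.02, -2], [0.04, 0.02, -2]]' --angular '[[0, 0, 0], [0, 0, 0], [0, 0, 0], [0, 0, 0], [0, 0, 0], [0, 0, 0]]'

```text
t: 14.37
tool_pos: [0.5642, 0.0212, 0.1947]
eef_rot: [-2.376, -2.051, 0.003]
wrist_force: [-0.9, -0.9, -0.5]
opening: 0.0301
gripper_force: 0.0
```

>>> drive_tool --hand '[-1, -1, -1, -1, -1, -1, -1, -1]' --offset '[[0, 0, 0], [0, 0, 0], [0, 0, 0], [0, 0, 0], [0, 0, 0], [0, 0, 0], [0, 0, 0], [0, 0, 0]]' --angular '[[0, 0, 0], [0, 0, 0], [0, 0, 0], [0, 0, 0], [0, 0, 0], [0, 0, 0], [0, 0, 0], [0, 0, 0]]' --grip_force 60

```text
t: 15.03
tool_pos: [0.5649, 0.021, 0.1967]
eef_rot: [2.379, 2.052, 0.001]
wrist_force: [-0.6, 1.6, 0.4]
opening: 0.0118
gripper_force: 58.5
```

>>> drive_tool --hand '[-1, -1, -1, -1, -1, -1, -1, -1, -1, -1, -1, -1]' --offset '[[-0.03, 0, 0.4], [-0.11, 0.02, 0.79], [-0.25, 0.04, 1.17], [-0.43, 0.07, 1.53], [-0.67, 0.1, 1.85], [-0.94, 0.14, 2.14], [-1.26, 0.19, 2.39], [-1.6, 0.24, 2.59], [-1.97, 0.3, 2.74], [-2.35, 0.36, 2.82], [-2.65, 0.4, 2.84], [-2.85, 0.43, 2.84]]' --angular '[[0, 0, 0], [0, 0, 0], [0, 0, 0], [0, 0, 0], [0, 0, 0], [0, 0, 0], [0, 0, 0], [0, 0, 0], [0, 0, 0], [0, 0, 0], [0, 0, 0], [0, 0, 0]]'

```text
t: 16.03
tool_pos: [0.4931, 0.0318, 0.2687]
eef_rot: [2.377, 2.051, 0.003]
wrist_force: [1.3, 0.7, 1.5]
opening: 0.0118
gripper_force: 58.9
```

```bash
python3 - <<'E'
from h import *
s=cam('scene');z=status.sense();print(z['tool_pos'],z['wrist_force'],z['opening'])
cv2.imwrite('pics/l1.png',cv2.resize(s['frame'][130:290,210:410],(800,640))[:600])
E
```

```text
[0.49285901 0.03186096 0.26865695] [-0.45746658  0.73119651  2.42741223] 0.011816468946571979
```

View pics/l1.png

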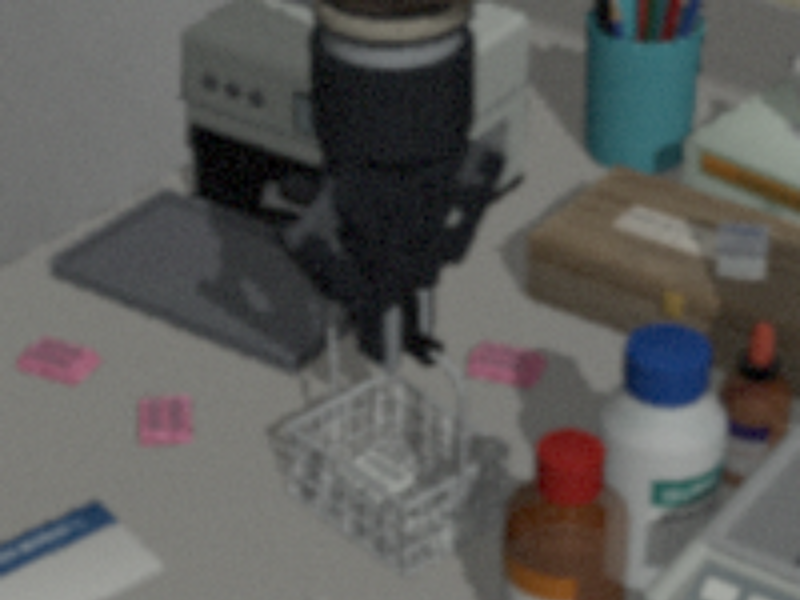

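The picture shows the bail upright with the sleeve between the fingers, and the basket still standing at (380,470). Lifting gently.

>>> drive_tool --hand '[-1, -1, -1, -1, -1, -1, -1, -1, -1, -1, -1, -1]' --offset '[[0, 0, 0.2], [0, 0, 0.6], [0, 0, 1.2], [0, 0, 1.9], [0, 0, 2.7], [0, 0, 3.5], [0, 0, 4.3], [0, 0, 5.1], [0, 0, 5.8], [0, 0, 6.3], [0, 0, 6.6], [0, 0, 6.7]]' --angular '[[0, 0, 0], [0, 0, 0], [0, 0, 0], [0, 0, 0], [0, 0, 0], [0, 0, 0], [0, 0, 0], [0, 0, 0], [0, 0, 0], [0, 0, 0], [0, 0, 0], [0, 0, 0]]'

```text
t: 17.08
tool_pos: [0.4937, 0.0316, 0.4361]
eef_rot: [2.378, 2.052, 0.001]
wrist_force: [-0.3, -0.5, -4.4]
opening: 0.0119
gripper_force: 58.9
```

```bash
cat > b.py <<'E'
from h import *
def look():
    z=status.sense();r=z['eef_rot'];print('tcp',z['tool_pos'].round(4),'yaw',round((2*np.degrees(np.arctan2(r[1],r[0]))-90)%180,1),'rot',np.round(r,4),'F',np.round(z['wrist_force'],1),'M',np.round(z['moment'],2),z['opening'].round(4),'qd',np.abs(z['joint_velocities']).max().round(3))
    T=z['tool_pos']
    for n in('scene','top'):
        P=cloud(cam(n)).reshape(-1,3);d=P-T
        k=(np.abs(d[:,:2]).max(1)<.075)&(d[:,2]<-.212)&(d[:,2]>-.30);Q=P[k]
        if len(Q)<20: print(n,'few',len(Q));continue
        r=cv2.minAreaRect((Q[:,:2]*1000).astype(np.float32));print(n,len(Q),'rect',np.round(r[0],1),np.round(r[1],1),round(r[2],1),'z',np.percentile(Q[:,2],[1,5,50,95,99]).round(3))
E
python3 -c "from b import *;look()"
```

```text
Traceback (most recent call last):
  File "b.py", line 3, in look
    z=status.sense();r=z['eef_rot'];print('tcp',z['tool_pos'].round(4),'yaw',round((2*np.degrees(np.arctan2(r[1],r[0]))-90)%180,1),'rot',np.round(r,4),'F',np.round(z['wrist_force'],1),'M',np.round(z['moment'],2),z['opening'].round(4),'qd',np.abs(z['joint_velocities']).max().round(3))
                                                                                                                                                                                                                    ^^^^^^^^^^^^^^^^^^
AttributeError: 'float' object has no attribute 'round'
```

>>> drive_tool --hand '[-1, -1, -1, -1, -1, -1, -1, -1, -1, -1, -1, -1]' --offset '[[0.02, -0.1, 0], [0.05, -0.3, 0], [0.1, -0.6, 0], [0.17, -1.0, 0], [0.24, -1.5, 0], [0.33, -2.0, 0], [0.41, -2.5, 0], [0.5, -3.0, 0], [0.58, -3.5, 0], [0.66, -4.0, 0], [0.74, -4.5, 0], [0.83, -5.0, 0]]' --angular '[[0, 0, 0], [0, 0, 0], [0, 0, 0.1], [0, 0, 0.2], [0, 0, 0.3], [0, 0, 0.4], [0, 0, 0.5], [0, 0, 0.6], [0, 0, 0.7], [0, 0, 0.8], [0, 0, 0.9], [0, 0, 1.0]]'

```text
t: 18.08
tool_pos: [0.5142, -0.0947, 0.4336]
eef_rot: [-2.285, -2.153, 0.002]
wrist_force: [-0.3, -0.3, -4.2]
opening: 0.0118
gripper_force: 58.8
```

>>> drive_tool --hand '[-1, -1, -1, -1, -1, -1, -1, -1, -1, -1, -1, -1]' --offset '[[0.08, -0.5, 0], [0.16, -1.0, 0], [0.25, -1.5, 0], [0.33, -2.0, 0], [0.41, -2.5, 0], [0.5, -3.0, 0], [0.58, -3.5, 0], [0.66, -4.0, 0], [0.73, -4.5, 0], [0.78, -4.9, 0], [0.81, -5.15, 0], [0.82, -5.3, 0]]' --angular '[[0, 0, 0.1], [0, 0, 0.2], [0, 0, 0.3], [0, 0, 0.4], [0, 0, 0.5], [0, 0, 0.6], [0, 0, 0.8], [0, 0, 0.9], [0, 0, 1.1], [0, 0, 1.2], [0, 0, 1.3], [0, 0, 1.4]]'

```text
t: 19.08
tool_pos: [0.5347, -0.227, 0.4341]
eef_rot: [-2.15, -2.289, 0.001]
wrist_force: [-0.0, 0.7, -4.5]
opening: 0.0121
gripper_force: 58.8
```

>>> drive_tool --hand '[-1, -1, -1, -1, -1, -1, -1, -1, -1, -1, -1, -1]' --offset '[[0, 0, 0], [0, 0, 0], [0, 0, 0], [0, 0, 0], [0, 0, 0], [0, 0, 0], [0, 0, 0], [0, 0, 0], [0, 0, 0], [0, 0, 0], [0, 0, 0], [0, 0, 0]]' --angular '[[0, 0, 0], [0, 0, 0], [0, 0, 0], [0, 0, 0], [0, 0, 0], [0, 0, 0], [0, 0, 0], [0, 0, 0], [0, 0, 0], [0, 0, 0], [0, 0, 0], [0, 0, 0]]'

```text
t: 20.08
tool_pos: [0.5348, -0.2259, 0.435]
eef_rot: [-2.151, -2.29, 0.0]
wrist_force: [0.0, 0.8, -4.9]
opening: 0.0122
gripper_force: 58.8
```

```bash
sed -i "s/z\['opening'\].round(4)/round(z['opening'],4)/" b.py; python3 -c "from b import *;look()"
```

```text
tcp [ 0.5348 -0.2259  0.435 ] yaw 3.6 rot [-2.1509 -2.2898  0.    ] F [ 0.   0.8 -4.9] M [ 0.03  0.01 -0.03] 0.0122 qd 0.002
scene 2126 rect [ 534.9 -227.5] [ 77.  101.1] 3.5 z [0.167 0.168 0.184 0.213 0.215]
top 1101 rect [ 535.3 -216.9] [73.5 81. ] 1.5 z [0.166 0.167 0.177 0.214 0.215]
```

>>> drive_tool --hand '[-1, -1, -1, -1, -1, -1, -1, -1, -1, -1, -1, -1]' --offset '[[0, 0, -0.1], [0, 0, -0.3], [0, 0, -0.6], [0, 0, -0.9], [0, 0, -1.2], [0, 0, -1.5], [0, 0, -1.8], [0, 0, -2.05], [0, 0, -2.2], [0, 0, -2.3], [0, 0, -2.36], [0, 0, -2.36]]' --angular '[[0, 0, 0], [0, 0, 0], [0, 0, 0], [0, 0, 0], [0, 0, 0], [0, 0, 0], [0, 0, 0], [0, 0, 0], [0, 0, 0], [0, 0, 0], [0, 0, 0], [0, 0, 0]]'

```text
t: 21.18
tool_pos: [0.5349, -0.2259, 0.3758]
eef_rot: [-2.151, -2.29, 0.0]
wrist_force: [0.2, 0.2, -4.9]
opening: 0.0118
gripper_force: 58.8
```

>>> drive_tool --hand '[-1, -1, -1, -1, -1, -1, -1, -1, -1, -1, -1, -1]' --offset '[[0, 0, 0], [0, 0, 0], [0, 0, 0], [0, 0, 0], [0, 0, 0], [0, 0, 0], [0, 0, 0], [0, 0, 0], [0, 0, 0], [0, 0, 0], [0, 0, 0], [0, 0, 0]]' --angular '[[0, 0, 0], [0, 0, 0], [0, 0, 0], [0, 0, 0], [0, 0, 0], [0, 0, 0], [0, 0, 0], [0, 0, 0], [0, 0, 0], [0, 0, 0], [0, 0, 0], [0, 0, 0]]'

```text
t: 22.18
tool_pos: [0.5348, -0.2258, 0.376]
eef_rot: [2.151, 2.29, -0.0]
wrist_force: [-0.5, 0.7, -4.2]
opening: 0.0122
gripper_force: 58.8
```

```bash
python3 - <<'E'
from b import *
look()
T=status.sense()['tool_pos'];s=cam('scene');P=cloud(s).reshape(-1,3);d=P-T
k=(np.abs(d[:,0])<.058)&(np.abs(d[:,1])<.062)&(P[:,2]>.1)&(P[:,2]<.16);Q=P[k]
print('rect',cv2.minAreaRect((Q[:,:2]*1000).astype(np.float32)),'z',np.percentile(Q[:,2],[.5,2,98,99.5]).round(4))
# level: rim top points per side in the mouth's axes
a=np.radians(3.6);R=np.array([[np.cos(a),-np.sin(a)],[np.sin(a),np.cos(a)]]);L=(Q[:,:2]-T[:2])@R
for ax,w in((0,.030),(1,.038)):
    for sg in(-1,1):
        m=(sg*L[:,ax]>w);z=Q[m,2];print(ax,sg,m.sum(),np.percentile(z,[2,97]).round(4),np.percentile(sg*L[m,ax],97).round(4))
c=cam('top');cv2.imwrite('pics/fin.png',np.hstack([cv2.resize(s['frame'][130:350,300:520],(400,400)),cv2.resize(c['frame'][120:270,380:530],(400,400))]))
P=cloud(c);print('proc rim z',np.median(P[236:240,425:475,2]).round(4))
E
```

```text
tcp [ 0.5348 -0.2258  0.376 ] yaw 3.6 rot [ 2.1508  2.2899 -0.    ] F [-0.5  0.7 -4.2] M [-0.01  0.05 -0.04] 0.0122 qd 0.001
scene 4260 rect [ 534.8 -226.1] [149.4 149.9] 90.0 z [0.078 0.081 0.107 0.153 0.155]
top 2515 rect [ 534.9 -220.1] [138.5 150. ] 90.0 z [0.078 0.082 0.094 0.153 0.155]
rect ((535.46826171875, -228.10801696777344), (76.74784851074219, 99.66272735595703), 2.3210175037384033) z [0.1078 0.1084 0.1549 0.1563]
0 -1 594 [0.1087 0.1543] 0.0368
0 1 485 [0.1084 0.1544] 0.0377
1 -1 343 [0.109  0.1553] 0.0505
1 1 306 [0.1091 0.155 ] 0.0449
proc rim z 0.0823
```

View pics/fin.png

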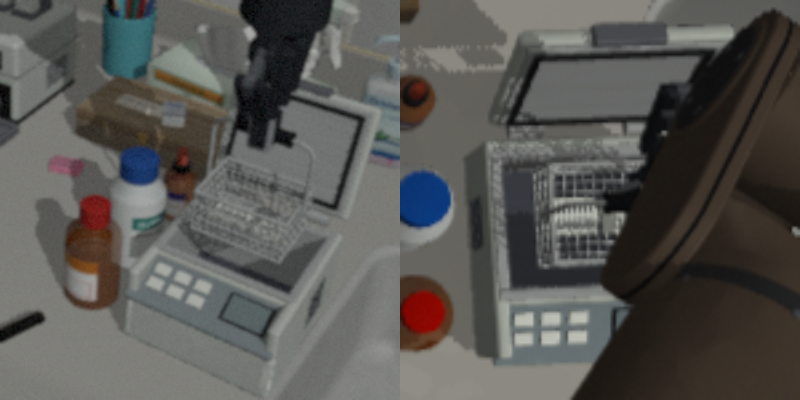

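The final view shows the basket hanging level inside the mouth outline, clear of the rim, with the bottles in place. It sits about 1 mm toward −y, so I'll nudge it, settle and hand in.

>>> drive_tool --hand '[-1, -1, -1, -1, -1, -1, -1, -1, -1, -1, -1, -1]' --offset '[[0, 0.02, 0], [0, 0.04, 0], [0, 0.04, 0], [0, 0.04, 0], [0, 0.04, 0], [0, 0.04, 0], [0, 0.04, 0], [0, 0.04, 0], [0, 0.04, 0], [0, 0.04, 0], [0, 0.04, 0], [0, 0.04, 0]]' --angular '[[0, 0, 0], [0, 0, 0], [0, 0, 0], [0, 0, 0], [0, 0, 0], [0, 0, 0], [0, 0, 0], [0, 0, 0], [0, 0, 0], [0, 0, 0], [0, 0, 0], [0, 0, 0]]'

```text
t: 23.38
tool_pos: [0.5348, -0.2249, 0.376]
eef_rot: [-2.151, -2.29, -0.0]
wrist_force: [-0.8, 0.5, -3.7]
opening: 0.0116
gripper_force: 58.8
```

```bash
python3 -c "
from h import *
z=status.sense();print(z['tool_pos'],z['opening'],np.abs(z['joint_velocities']).max());print(env.job_done())"
```

```text
[ 0.53484323 -0.22485246  0.37597245] 0.011625260624772376 0.002358242564661881
the job is handed in; nothing more can be done
None
```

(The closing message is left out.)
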